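# Clamp down the pickle jar's lid

## Robot

A 7-joint arm with a two-finger parallel gripper is mounted at the origin on the work surface. World frame = base frame: x ahead of the robot, y to its left, z up, the work surface at z = 0. Lengths are in m, angles in rad, forces in N, time in s.
With the tool pointing down it reaches from about 0.425 to 0.925 m from the base axis. Payload 6.8 kg.
Tool frame: the origin (TCP) lies on the centre line of the jaws, within the pads' length; the fingertips stand bot.tip_reach ahead of it and the grasp point (between the pads) lies 3 mm ahead of it (bot.tip_reach is the distance from the TCP to the fingertips, in m); z points along the fingers, y is the line along which they close (so a half turn about z gives the same grasp; the last joint's range is limited). The gripper opens to 85 mm and grips with 20 to 120 N. Pads are 22 mm wide; open, the fingers measure 114 mm over their backs; the gripper's body (76 mm by 85 mm) begins 54 mm behind the grasp point. The pads swing forward as they close: fully open they stand 13 mm farther back than shut.
Start: joints at [-1.406, 0.477, 0.022, 1.555, -0.011, 1.109, -0.083], TCP at [0.182, 0.65, 0.253] pointing down, gripper open.
Joint ranges: [-2.96, 2.96], [-0.34, 2.1], [-1.41, 1.46], [0.24, 2.44], [-1.37, 4.51], [0.17, 1.92], [-2.96, 2.96]. Speed limits (rad/s): [2.39, 2.39, 3.14, 3.14, 3.14, 3.14, 3.14].

## Interface

Orientations are given as a unit quaternion [w, x, y, z].
In Python, from station import bot gives the robot as it stands.
- The arm moves only by the tool jog_arm, never from a script. Its argument "deltas" is a list of rows, each a list of 7 numbers: the shift along the world's x, y, z in m, then the turn, a rotation vector about the world's x, y, z in rad, then the opening, from 0 (shut) to 1 (fully open). In form: [[x, y, z, rx, ry, rz, grip], ...]. A call has 1 to 10 rows; each row shifts and turns the commanded pose from where the row before left it; what a row does not reach is not made up. A row lasts 1/10 s, in which the tool goes at most 50 mm and 8.59 degrees, less where a joint would pass 70% of its speed; a pose out of reach is approached as far as the arm can. A call with a gripper value outside its range is refused whole. The fingers move at their own pace and stop on an object; "newtons" is the grip in N (left out, the last holds). Time passes only in rows, so rows that do not move let the fingers close. It gives the time, the measured TCP pose, the force, the opening and the grip force at its end, in the units of the state.
- bot.get_obs(): the state, without advancing time (a new reading comes with each control period).
- bot.read_camera(name): name is "scene" or "top" or "wrist"; returns a dict with "img" (384x512x3 uint8, red, green, blue), "K" (3x3 intrinsics, pixels), "eye" and "attitude" of the camera in the world. Camera axes: x right, y down, z forward; pixel columns grow to the right and rows downward; lengths in m; the calibration is good to about 2 mm. A picture is of the moment at which its call begins. There is no depth.
- bot.hand_in(): hands the job in; it is judged then, once.
The state is a dict: "t": time; "q": joint angles; "joint_vel": joint speeds; "joint_torque": joint torques, N m; "eef_pos": TCP position; "tool_rot": TCP orientation; "contact_force": force on the tool from outside, world axes, zero at the start; "torque": the same for the moment, N m; "gripper_width": opening from 0.0 (shut) to 1.0 (fully open); "grasp_force": force on a finger pad.
Only numpy, scipy, OpenCV 4.12 (cv2) and the standard library are available. Lean on these libraries where they do the work, as an engineer would, in place of code of your own. Each camera call takes 0.05 s, during which the arm holds its last target. There are 200 camera calls.

## Task

Close up the pickle jar: swing the clamp arm over the jar as far as it goes, then turn its knob clockwise to screw the foot down until it presses the lid snugly but gently, with about 6 newtons (some 600 grams of push), then let go. Let your hand go down with the knob as it sinks so that the arm is not dragged up or down its post, do not press too hard or the lid will crack, and leave the jar and the other tableware where they stand.

Things in the scene. Friction and masses are not known exactly. Their poses are not given: they have to be found in the camera images.
- board: dark teak board 150 x 270 x 20 mm carrying the jar and the clamp; fixed. Origin under its centre, z up. In its frame the clamp's post stands at (0, +65 mm) and the jar at (0, -55 mm)
- clamp: the whole steel lid clamp: post, swing arm, screw, knob and, under the screw, a domed rubber foot (26 mm diameter, does not turn). Same origin and axes as the board. The foot's height is not reported and must be felt: it meets the lid after 0.4 to 1.7 rad of knob, differently each time
- post_axis (a point): point on the vertical axis of the post about which the arm swings, at the arm's mid height, 166 mm above the table; the knob's axis is 120 mm from it. Axes as the board's
- swing (a joint): angle of the clamp arm, rad: 0 = at its stop with the knob's axis over the middle of the jar (the arm then points along the board's -y), growing to at most 1.2 as it swings open, clockwise from above (towards the board's -x). It turns stiffly (about 2 N at the knob) and stays where it is left
- knob_grip (a point): centre of the round fluted dark steel knob (40 mm diameter, 30 mm high, vertical axis), at its mid height; the arm's top is 40 mm below this point when the screw is fully up, its state at the start. Rises and sinks with the knob; the true height can be up to 3 mm below the reported one, by the play of the thread
- knob (a joint): turn of the knob relative to the arm, rad: 0 = screw fully up (the start), growing clockwise from above, at most 3.1. Until the foot is on the lid, the steep thread sinks knob, screw and foot together by 6.4 mm per rad. The thread has some axial spring (about 2 N/mm), its friction is about 0.25 N m, and it does not turn back by itself
- jar: squat white ceramic pickle jar with a blue band, 95 mm diameter, 85 mm high, loose on the board between low wooden blocks; origin under its centre
- lid: loose white ceramic cap on the jar's mouth, 74 mm diameter; origin at the centre of its lower rim, its flat top 14 mm above that
- thali: steel plate 270 mm across, bystander
- katori1: small steel bowl 84 mm across, 38 mm high, bystander near the board
- katori2: as katori1
- katori3: as katori1
- tumbler: green plastic tumbler 70 mm across, 100 mm high, bystander behind the board
- spoon: steel spoon 170 mm long, bystander
- collar (a joint): how far the arm has given up (+) or down (-) along the post, m: it rides on a spring (3 N/mm), 0 when unloaded. Once the foot is on the lid it sinks no more: turning on lifts the arm instead, and the push on the lid grows by about 7 N per rad of knob. A hand that goes on sinking then presses the lid directly; one that does not sink before the touch drags the arm up
Mind the look-alikes: they are no part of the job. Of the things like the lid, leave any that is black or red; of the rest the larger one is meant.

How it is judged:
By the outcome, as a careful person would: the job done as asked, in the order asked, and still so for the second after the job is handed in, with the robot touching nothing.
It also fails if it takes over 72 s, if anything falls off the work surface, if the arm or the gripper's body presses on something with over 40 N, if the wrist force passes 120 N, or if a joint passes its speed limit or range.

## Working session

There is one attempt and no reset: what is moved stays moved. The work goes in short steps, Python scripts to look and compute and a tool call to move; the robot and the scene stay as the last step left them, time stands still between calls to the robot, and variables do not carry over. Pictures are saved under pics/ and viewed, at most 10 in all, crops included, and the job is handed in when it is done.

Besides the shell and the picture viewer there is one more tool, called after "Emit:" as name(argument=value, ...), one argument or row to a line, values as JSON. jog_arm: Moves the arm, as the interface text tells. Its arguments: {"type":"object","properties":{"deltas":{"type":"array"},"newtons":{"type":"number"}},"required":["deltas"]}

```bash
mkdir -p pics; python3 - <<'E'
from station import bot
import cv2,json
print(bot.get_obs(),bot.tip_reach)
for n in("scene","top"):
    c=bot.read_camera(n); cv2.imwrite(f"pics/{n}0.png",c["img"][...,::-1]); print(n,c["K"],c["eye"],c["attitude"])
E
```

```text
{'t': 0.0, 'q': array([-1.40610065,  0.47781293,  0.02233426,  1.55644928, -0.0114949 ,
        1.10928038, -0.08313774]), 'joint_vel': array([ 0.00030276,  0.00114837, -0.0006339 ,  0.00015801, -0.000489  ,
        0.00111465,  0.00128856]), 'joint_torque': array([ 1.11590607e-04, -5.96457553e+01,  1.60776079e+00, -2.81193209e+01,
        1.23969972e-02,  9.47008986e-03,  1.76664128e-05]), 'eef_pos': array([0.18172372, 0.64951092, 0.25231788]), 'tool_rot': array([-5.51988702e-05,  1.35979689e-01,  9.90711206e-01, -9.09223106e-04]), 'contact_force': array([ 0.49198856, -0.51348792,  0.52139867]), 'torque': array([-0.03182248,  0.02482547, -0.02886782]), 'grasp_force': 0.0, 'gripper_width': 0.9973583491003895} 0.022
scene [[362.64944852   0.         255.61882377]
 [  0.         362.64944852 191.80073691]
 [  0.           0.           1.        ]] [ 0.95845902 -0.27787955  1.02474187] [-0.24119977  0.87310893  0.40741735 -0.11625221]
top [[350.59591772   0.         260.87722556]
 [  0.         350.59591772 186.96019479]
 [  0.           0.           1.        ]] [0.45221153 0.06354552 1.02324194] [-0.03747093  0.70959445 -0.70284345  0.03290491]
```

View pics/scene0.png

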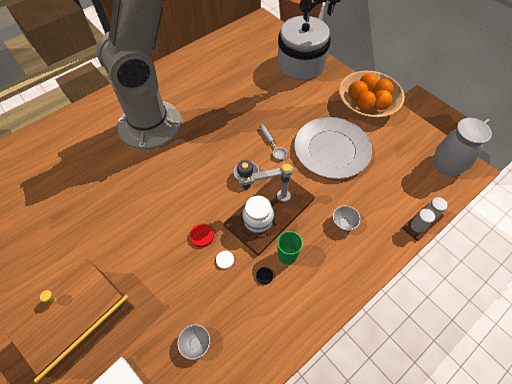

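View pics/top0.png

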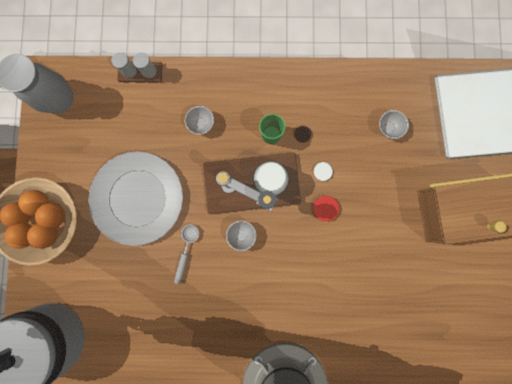

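The scene picture shows the board at about (268,215), the lidded jar at (258,212), the post at (285,180) and the knob at (245,167). In the top picture the board is at (252,184), the post at (223,179) and the knob at (267,200).

Lid candidates in the top picture:
- White cap on the jar, (271,178).
- Small white cap, (323,172).
- Red cap, (326,208).
- Black cap, (303,134).

The larger white one on the jar fits the description. I'll confirm it in an enlarged crop.

```bash
cat > h.py <<'E'
import numpy as np, cv2
from station import bot
from scipy.spatial.transform import Rotation as R
def rot(q): return R.from_quat([q[1],q[2],q[3],q[0]])
def ray(c,u,v):
    d=rot(c["attitude"]).apply(np.linalg.inv(c["K"])@[u,v,1.]); return np.array(c["eye"]),d
def at_z(c,u,v,z):
    o,d=ray(c,u,v); return o+d*(z-o[2])/d[2]
def proj(c,p):
    x=c["K"]@rot(c["attitude"]).inv().apply(np.array(p)-c["eye"]); return x[:2]/x[2]
E
python3 - <<'E'
import cv2,numpy as np
t=cv2.imread("pics/top0.png")[140:260,190:350]; s=cv2.imread("pics/scene0.png")[145:265,190:320]
t=cv2.resize(t,None,fx=5,fy=5,interpolation=2); cv2.imwrite("pics/topc.png",t)
s=cv2.resize(s,None,fx=5,fy=5,interpolation=2);cv2.imwrite("pics/scenec.png",s)
E
```

```text
(no output)
```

View pics/topc.png

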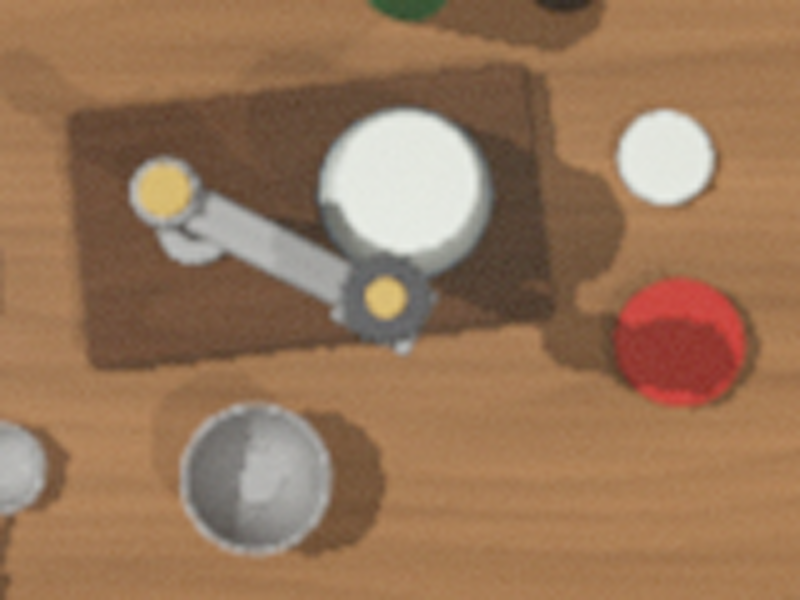

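View pics/scenec.png

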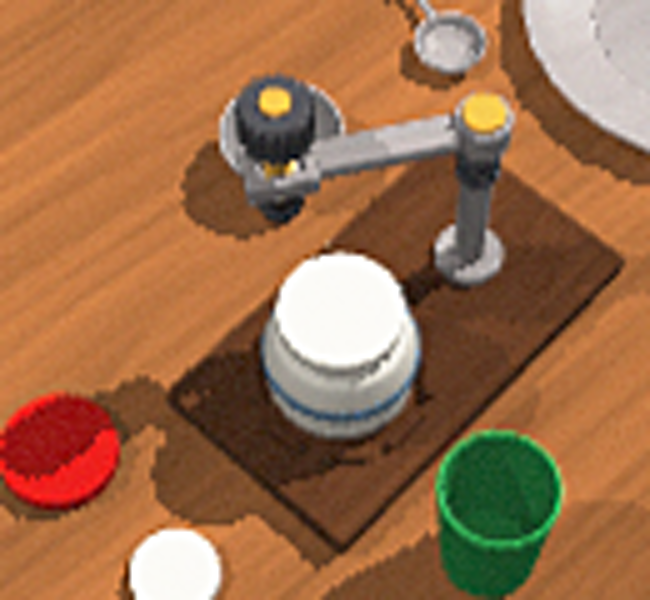

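The crops confirm the lid: the large white cap sits on the banded jar. In the top crop it is at (405,180), the knob cap at (385,298), the post cap at (163,190) and a katori at (255,478).

```bash
python3 - <<'E'
from h import *
T=bot.read_camera("top");S=bot.read_camera("scene")
t=lambda u,v:(u/5+190-.4,v/5+140-.4)
s=lambda u,v:(u/5+190-.4,v/5+145-.4)
def tri(a,b):
    o1,d1=ray(T,*a);o2,d2=ray(S,*b)
    k=np.linalg.lstsq(np.c_[d1,-d2],o2-o1,rcond=None)[0]
    p,q=o1+k[0]*d1,o2+k[1]*d2; return (p+q)/2,np.linalg.norm(p-q)
print("knobcap",tri(t(385,298),s(275,100)));print("postcap",tri(t(163,190),s(487,112)))
for z in(.23,.24):print(at_z(T,*t(385,298),z),at_z(S,*s(275,100),z))
C=np.array([at_z(T,*t(*c),.02) for c in((70,115),(525,65),(550,315),(93,368))]);print(C.round(4));m=C.mean(0)
Cs=np.array([at_z(S,*s(*c),.02) for c in((170,398),(342,548),(622,262))]);print("scene corners",Cs.round(4))
# board frame: y axis toward the post
y=((C[0]+C[3])-(C[1]+C[2]))[:2];yaw=np.arctan2(y[1],y[0])-np.pi/2
y/=np.linalg.norm(y);print("centre",m,"yaw",yaw);
print("post",m[:2]+.065*y,"jar",m[:2]-.055*y,"lid seen",at_z(T,*t(405,180),.119),"katori",at_z(T,*t(256,478),.038))
E
```

```text
knobcap (array([0.50383837, 0.05616843, 0.2310687 ]), np.float64(0.0008047757532596169))
postcap (array([0.55866921, 0.16390595, 0.18043617]), np.float64(0.0012409538096182745))
[0.50368166 0.05582495 0.23      ] [0.50344531 0.05695668 0.23      ]
[0.5030328  0.05592228 0.24      ] [0.50917061 0.05274354 0.24      ]
[[ 0.6218  0.2373  0.02  ]
 [ 0.6535 -0.0264  0.02  ]
 [ 0.5085 -0.0407  0.02  ]
 [ 0.4757  0.2203  0.02  ]]
scene corners [[ 0.5157 -0.0447  0.02  ]
 [ 0.6582 -0.0265  0.02  ]
 [ 0.6252  0.2356  0.02  ]]
centre [0.56487347 0.09761688 0.02      ] yaw 0.12232282872901012
post [0.5569423 0.1621312] jar [0.57158446 0.04302785] lid seen [0.57243246 0.04485175 0.119     ] katori [0.41498544 0.12502141 0.038     ]
```

Emit:
jog_arm(
  deltas=[
    [0.0215,-0.0396,0.004,0,0,-0.02,1],
    [0.0215,-0.0396,0.004,0,0,-0.02,1],
    [0.0215,-0.0396,0.004,0,0,-0.02,1],
    [0.0215,-0.0396,0.004,0,0,-0.02,1],
    [0.0215,-0.0396,0.004,0,0,-0.02,1],
    [0.0215,-0.0396,0.004,0,0,-0.02,1],
    [0.0215,-0.0396,0.004,0,0,-0.02,1],
    [0.0215,-0.0396,0.004,0,0,-0.02,1],
    [0.0215,-0.0396,0.004,0,0,-0.02,1],
    [0.0215,-0.0396,0.004,0,0,-0.02,1],
  ],
)

```text
t: 1.2
eef_pos: [0.3974, 0.2522, 0.2936]
tool_rot: [0.0, 0.235, 0.972, 0.0]
contact_force: [1.0, -0.2, -0.1]
gripper_width: 0.999
grasp_force: 0.0
```

Emit:
jog_arm(
  deltas=[
    [0.0215,-0.0396,0.002,0,0,-0.02,1],
    [0.0215,-0.0396,0.002,0,0,-0.02,1],
    [0.0215,-0.0396,0.002,0,0,-0.02,1],
    [0.0215,-0.0396,0.002,0,0,-0.02,1],
    [0.0215,-0.0396,0.002,0,0,-0.02,1],
    [0,0,0,0,0,0,1],
  ],
)

```text
t: 1.8
eef_pos: [0.5064, 0.0495, 0.304]
tool_rot: [0.001, 0.287, 0.958, -0.001]
contact_force: [0.0, 0.2, -0.5]
gripper_width: 1.003
grasp_force: 0.0
```

```bash
python3 - <<'E'
from h import *
o=bot.get_obs();print(o["q"].round(3),o["eef_pos"],o["tool_rot"],o["contact_force"],o["t"])
M=rot(o["tool_rot"]).as_matrix();print(M.round(3),"yaw y",np.arctan2(M[1,1],M[0,1]))
c=bot.read_camera("wrist");cv2.imwrite("pics/w1.png",c["img"][...,::-1]);print(c["eye"],proj(c,[.5038,.0562,.231]),proj(c,[.558,.163,.180]))
E
```

```text
[-0.639  0.152  0.472  1.911 -0.074  1.095  0.85 ] [0.50639968 0.04954978 0.30397736] [ 1.40088075e-03  2.87378165e-01  9.57815892e-01 -7.37867247e-04] [ 0.00055474  0.20033299 -0.46137223] 1.8
[[-0.835  0.551  0.002]
 [ 0.551  0.835 -0.002]
 [-0.003 -0.001 -1.   ]] yaw y 0.987817814121946
[0.45054921 0.08681001 0.4243095 ] [259.59935332 202.81747162] [392.10494809 171.01955812]
```

View pics/w1.png

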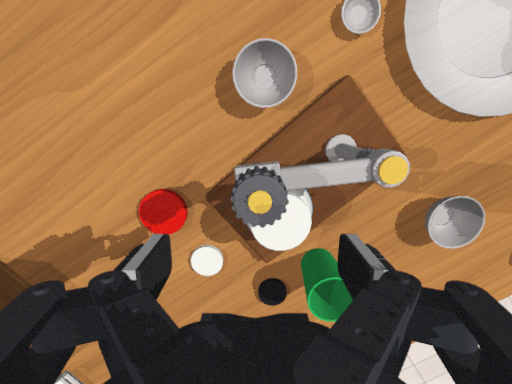

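The wrist view has the knob cap at (260,202), within 1 px of where my estimate puts it. I'll go down and grip the knob.

Emit:
jog_arm(
  deltas=[
    [-0.0024,0.0065,-0.01,0,0,0,1],
    [0,0,-0.02,0,0,0,1],
    [0,0,-0.02,0,0,0,1],
    [0,0,-0.02,0,0,0,1],
    [0,0,-0.015,0,0,0,1],
    [0,0,0,0,0,0,0.6],
    [0,0,0,0,0,0,0.6],
    [0,0,0,0,0,0,0.6],
  ],
  newtons=40,
)

```text
t: 2.65
eef_pos: [0.5019, 0.0632, 0.2189]
tool_rot: [0.0, 0.282, 0.959, 0.0]
contact_force: [-1.5, -1.6, 0.7]
gripper_width: 0.602
grasp_force: 0.8
```

Emit:
jog_arm(
  deltas=[
    [0,0,0,0,0,0,0.2],
    [0,0,0,0,0,0,0.2],
    [0,0,0,0,0,0,0.2],
    [0,0,0,0,0,0,0.2],
    [0,0,0,0,0,0,0.2],
  ],
)

```text
t: 3.15
eef_pos: [0.5002, 0.0594, 0.2187]
tool_rot: [-0.001, 0.284, 0.959, -0.002]
contact_force: [-7.5, -8.3, 7.7]
gripper_width: 0.458
grasp_force: 41.4
```

```bash
python3 - <<'E'
from h import *
o=bot.get_obs();print(o["q"].round(3),o["eef_pos"],o["contact_force"],o["torque"],o["t"],o["gripper_width"])
p=np.array([.558,.163]);k=np.array([.504,.056]);
for a in np.arange(0,.66,.05):
    d=R.from_rotvec([0,0,a]).apply([*(k-p),0])[:2]+p;print(round(a,2),d.round(4))
E
```

```text
[-0.624  0.248  0.448  2.017 -0.133  0.909  0.89 ] [0.50016823 0.05944794 0.21867181] [-7.45421505 -8.29971797  7.6786933 ] [-1.73540422  1.4691515  -0.00522078] 3.15 0.45839263177167805
0.0 [0.504 0.056]
0.05 [0.5094 0.0534]
0.1 [0.515  0.0511]
0.15 [0.5206 0.0491]
0.2 [0.5263 0.0474]
0.25 [0.5322 0.046 ]
0.3 [0.538  0.0448]
0.35 [0.544 0.044]
0.4 [0.5499 0.0434]
0.45 [0.5559 0.0432]
0.5 [0.5619 0.0432]
0.55 [0.5679 0.0436]
0.6 [0.5738 0.0442]
0.65 [0.5798 0.0451]
```

Emit:
jog_arm(
  deltas=[
    [0,0,0,0,0,0,0.65],
    [0,0,0,0,0,0,0.65],
    [0.002,-0.0068,0,0,0,0,0.65],
    [0,0,0,0,0,0,0.65],
    [0,0,0,0,0,0,0.65],
    [0,0,0,0,0,0,0.65],
  ],
  newtons=40,
)

```text
t: 3.75
eef_pos: [0.504, 0.0559, 0.2183]
tool_rot: [0.0, 0.282, 0.959, 0.0]
contact_force: [-0.4, 0.7, -0.1]
gripper_width: 0.651
grasp_force: 0.0
```

Emit:
jog_arm(
  deltas=[
    [0,0,0,0,0,0,0.2],
    [0,0,0,0,0,0,0.2],
    [0,0,0,0,0,0,0.2],
    [0,0,0,0,0,0,0.2],
    [0,0,0,0,0,0,0.2],
    [0,0,0,0,0,0,0.2],
  ],
)

```text
t: 4.35
eef_pos: [0.5039, 0.0556, 0.2183]
tool_rot: [-0.0, 0.283, 0.959, -0.0]
contact_force: [-1.4, -0.8, 2.0]
gripper_width: 0.456
grasp_force: 40.5
```

Emit:
jog_arm(
  deltas=[
    [0.0054,-0.0026,0.0005,0,0,0.05,0.2],
    [0.0056,-0.0023,0,0,0,0.05,0.2],
    [0.0056,-0.002,0,0,0,0.05,0.2],
    [0.0057,-0.0017,0,0,0,0.05,0.2],
    [0.0059,-0.0014,0,0,0,0.05,0.2],
    [0.0058,-0.0012,0,0,0,0.05,0.2],
    [0.006,-0.0008,0,0,0,0.05,0.2],
    [0.0059,-0.0006,0,0,0,0.05,0.2],
    [0.006,-0.0002,0,0,0,0.05,0.2],
    [0.006,0,0,0,0,0.05,0.2],
  ],
)

```text
t: 5.35
eef_pos: [0.5618, 0.0429, 0.2186]
tool_rot: [-0.0, 0.036, 0.999, 0.0]
contact_force: [0.1, -1.1, 1.1]
gripper_width: 0.46
grasp_force: 40.4
```

```bash
cat > s.py <<'E'
from h import *
o=bot.get_obs();M=rot(o["tool_rot"]).as_matrix()
print(o["t"],"q",o["q"].round(3),"p",o["eef_pos"].round(4),"F",o["contact_force"].round(2),"T",o["torque"].round(3),"yaw",round(np.arctan2(M[1,1],M[0,1]),3),o["gripper_width"],o["grasp_force"])
E
python3 s.py
```

```text
5.35 q [-0.47   0.342  0.354  1.881 -0.145  0.944  1.45 ] p [0.5618 0.0429 0.2186] F [ 0.11 -1.12  1.12] T [ 0.003  0.358 -0.084] yaw 1.5 0.4601985807768097 40.37834286689758
```

Emit:
jog_arm(
  deltas=[
    [0.003,0.0002,0,0,0,0.025,0.2],
    [0.003,0.0002,0,0,0,0.025,0.2],
    [0.003,0.0003,0,0,0,0.025,0.2],
    [0,0,0,0,0,0,0.2],
  ],
)

```text
t: 5.75
eef_pos: [0.571, 0.0436, 0.2188]
tool_rot: [-0.0, -0.001, 1.0, -0.0]
contact_force: [-1.8, -1.3, 2.5]
gripper_width: 0.457
grasp_force: 40.4
```

Emit:
jog_arm(
  deltas=[
    [0.0015,0.0002,0,0,0,0.012,0.2],
    [0,0,0,0,0,0,0.2],
    [0,0,0,0,0,0,0.2],
  ],
)

```text
t: 6.05
eef_pos: [0.5723, 0.0438, 0.2188]
tool_rot: [-0.0, -0.007, 1.0, -0.0]
contact_force: [-1.5, -2.1, 1.4]
gripper_width: 0.458
grasp_force: 40.4
```

Emit:
jog_arm(
  deltas=[
    [0.0015,0.0002,0,0,0,0.012,0.2],
    [0,0,0,0,0,0,0.2],
    [0,0,0,0,0,0,0.2],
  ],
)

```text
t: 6.35
eef_pos: [0.5737, 0.044, 0.2187]
tool_rot: [-0.0, -0.013, 1.0, -0.0]
contact_force: [-2.7, -2.1, 1.6]
gripper_width: 0.456
grasp_force: 40.4
```

Emit:
jog_arm(
  deltas=[
    [0.001,0.0001,0,0,0,0.0,0.2],
    [0,0,0,0,0,0,0.2],
    [0,0,0,0,0,0,0.2],
  ],
)

```text
t: 6.65
eef_pos: [0.5744, 0.044, 0.2186]
tool_rot: [-0.001, -0.013, 1.0, -0.0]
contact_force: [-4.6, -1.4, 1.6]
gripper_width: 0.454
grasp_force: 40.5
```

Emit:
jog_arm(
  deltas=[
    [0.0015,0.0001,0,0,0,0.0,0.2],
    [0,0,0,0,0,0,0.2],
    [0,0,0,0,0,0,0.2],
  ],
)

```text
t: 6.95
eef_pos: [0.5753, 0.0441, 0.2183]
tool_rot: [-0.001, -0.013, 1.0, -0.0]
contact_force: [-5.9, -2.0, 2.4]
gripper_width: 0.448
grasp_force: 40.5
```

Emit:
jog_arm(
  deltas=[
    [0.001,0.0001,0,0,0,0.0,0.2],
    [0,0,0,0,0,0,0.2],
    [0,0,0,0,0,0,0.2],
  ],
)

```text
t: 7.25
eef_pos: [0.5758, 0.0442, 0.2182]
tool_rot: [-0.002, -0.013, 1.0, -0.0]
contact_force: [-7.1, -3.1, 2.5]
gripper_width: 0.458
grasp_force: 40.5
```

```bash
python3 s.py
```

```text
7.25 q [-0.446  0.366  0.333  1.846 -0.144  0.957  1.547] p [0.5758 0.0442 0.2182] F [-7.05 -3.14  2.48] T [-0.396  1.606  0.192] yaw 1.597 0.45777568501468363 40.47831952571869
```

```bash
cat > knob.py <<'E'
from h import *
import sys
for n,u in (("wrist",None),("top",None)):
    c=bot.read_camera(n);h=cv2.cvtColor(c["img"],cv2.COLOR_RGB2HSV)
    m=cv2.inRange(h,(18,110,100),(32,255,255));N,L,S,C=cv2.connectedComponentsWithStats(m)
    for i in range(1,N):
        if S[i,4]>15:
            p=at_z(c,*C[i],.231-float(sys.argv[1]) if len(sys.argv)>1 else .231);
            if np.hypot(p[0]-.57,p[1]-.07)<.15: print(n,C[i].round(1),S[i,4],p.round(4))
    cv2.imwrite(f"pics/k_{n}.png",c["img"][...,::-1])
E
python3 knob.py
```

```text
wrist [454.2 204.7] 1483 [0.5419 0.1253 0.231 ]
wrist [254.1 266.4] 1225 [0.572  0.0448 0.231 ]
top [222.7 177.9] 62 [0.5513 0.1563 0.231 ]
```

Emit:
jog_arm(
  deltas=[
    [0,0,0,0,0,0,0.6],
    [0,0,0,0,0,0,0.6],
    [-0.005,0.0002,0,0,0,0,0.6],
    [0,0,0,0,0,0,0.6],
    [0,0,0,0,0,0,0.6],
  ],
)

```text
t: 7.85
eef_pos: [0.5725, 0.0448, 0.219]
tool_rot: [0.0, -0.013, 1.0, 0.0]
contact_force: [-0.6, -0.1, 0.3]
gripper_width: 0.599
grasp_force: 0.0
```

```bash
python3 s.py; python3 knob.py
```

```text
7.85 q [-0.45   0.357  0.333  1.856 -0.141  0.951  1.543] p [0.5725 0.0448 0.219 ] F [-0.62 -0.15  0.33] T [-0.031 -0.018 -0.014] yaw 1.597 0.5992125826716236 0.0
wrist [451.1 209.3] 1434 [0.5407 0.1255 0.231 ]
wrist [252.2 269.5] 1213 [0.5705 0.0445 0.231 ]
top [222.7 177.8] 61 [0.5514 0.1562 0.231 ]
```

Emit:
jog_arm(
  deltas=[
    [-0.001,0,0,0,0,0,0.2],
    [0,0,0,0,0,0,0.2],
    [0,0,0,0,0,0,0.2],
    [0,0,0,0,0,0,0.2],
    [0,0,0,0,0,0,0.2],
  ],
)

```text
t: 8.45
eef_pos: [0.5717, 0.044, 0.219]
tool_rot: [0.0, -0.013, 1.0, -0.0]
contact_force: [0.2, -4.0, 3.4]
gripper_width: 0.452
grasp_force: 41.6
```

```bash
python3 s.py
```

```text
8.45 q [-0.45   0.356  0.334  1.858 -0.14   0.95   1.542] p [0.5717 0.044  0.219 ] F [ 0.15 -4.04  3.4 ] T [-0.554 -0.236  0.051] yaw 1.596 0.45183438026028805 41.55478656291962
```

Emit:
jog_arm(
  deltas=[
    [0.0012,-0.0008,0.001,0,0,0,0.2],
    [0,0,0,0,0,0,0.2],
    [0,0,0,0,0,0,0.2],
  ],
)

```text
t: 8.75
eef_pos: [0.5722, 0.0439, 0.2196]
tool_rot: [-0.0, -0.013, 1.0, 0.0]
contact_force: [-0.3, -1.3, 1.3]
gripper_width: 0.454
grasp_force: 41.5
```

```bash
python3 s.py
```

```text
8.75 q [-0.449  0.357  0.333  1.855 -0.141  0.954  1.544] p [0.5722 0.0439 0.2196] F [-0.27 -1.31  1.33] T [-0.197  0.195  0.071] yaw 1.597 0.4542174570712295 41.45179331302643
```

Emit:
jog_arm(
  deltas=[
    [0.001,0,0.0006,0,0,0,0.2],
    [0,0,0,0,0,0,0.2],
    [0,0,-0.0003,0,0,-0.05,0.2],
    [0,0,-0.0003,0,0,-0.05,0.2],
    [0,0,-0.0003,0,0,-0.05,0.2],
    [0,0,-0.0003,0,0,-0.05,0.2],
    [0,0,0,0,0,0,0.2],
    [0,0,0,0,0,0,0.2],
  ],
)

```text
t: 9.55
eef_pos: [0.5731, 0.0439, 0.2189]
tool_rot: [-0.001, 0.086, 0.996, -0.0]
contact_force: [-3.6, -1.3, 1.4]
gripper_width: 0.456
grasp_force: 41.4
```

```bash
python3 s.py
```

```text
9.55 q [-0.481  0.363  0.376  1.855 -0.16   0.954  1.364] p [0.5731 0.0439 0.2189] F [-3.62 -1.32  1.44] T [-0.182  0.763  0.109] yaw 1.398 0.4559275179275634 41.39002561569214
```

Emit:
jog_arm(
  deltas=[
    [0,0,0,0,0,-0.05,0.2],
    [0,0,0,0,0,-0.05,0.2],
    [0,0,0,0,0,-0.05,0.2],
  ],
)

```text
t: 9.85
eef_pos: [0.5729, 0.0438, 0.2188]
tool_rot: [-0.001, 0.161, 0.987, -0.0]
contact_force: [-3.6, -1.7, -0.6]
gripper_width: 0.459
grasp_force: 41.2
```

```bash
python3 s.py
```

```text
9.85 q [-0.506  0.366  0.408  1.857 -0.175  0.955  1.226] p [0.5729 0.0438 0.2188] F [-3.58 -1.73 -0.64] T [-0.213  0.725  0.215] yaw 1.247 0.4588745972247584 41.24536871910095
```

Emit:
jog_arm(
  deltas=[
    [0,0,0,0,0,0,0.2],
    [0,0,0,0,0,0,0.2],
  ],
)

```text
t: 10.05
eef_pos: [0.5732, 0.0438, 0.2189]
tool_rot: [-0.0, 0.16, 0.987, -0.0]
contact_force: [-2.6, -1.6, -1.2]
gripper_width: 0.452
grasp_force: 41.2
```

```bash
python3 s.py
```

```text
10.05 q [-0.506  0.366  0.408  1.857 -0.175  0.954  1.229] p [0.5732 0.0438 0.2189] F [-2.56 -1.61 -1.2 ] T [-0.218  0.709  0.139] yaw 1.249 0.45161230888018783 41.246532797813416
```

Emit:
jog_arm(
  deltas=[
    [0,0,-0.0007,0,0,-0.05,0.2],
    [0,0,-0.0003,0,0,-0.05,0.2],
    [0,0,0,0,0,0,0.2],
  ],
)

```text
t: 10.35
eef_pos: [0.5733, 0.0438, 0.218]
tool_rot: [-0.0, 0.21, 0.978, -0.0]
contact_force: [-3.0, -1.2, -0.2]
gripper_width: 0.454
grasp_force: 41.3
```

Emit:
jog_arm(
  deltas=[
    [0,0,-0.0003,0,0,-0.05,0.2],
    [0,0,-0.0003,0,0,-0.05,0.2],
    [0,0,0,0,0,0,0.2],
  ],
)

```text
t: 10.65
eef_pos: [0.5733, 0.0437, 0.2174]
tool_rot: [-0.0, 0.258, 0.966, -0.0]
contact_force: [-3.0, -1.7, -1.2]
gripper_width: 0.453
grasp_force: 41.3
```

```bash
python3 s.py
```

```text
10.65 q [-0.539  0.373  0.452  1.86  -0.196  0.952  1.049] p [0.5733 0.0437 0.2174] F [-3.05 -1.66 -1.21] T [-0.255  0.686  0.093] yaw 1.049 0.45279245660046363 41.25425040721893
```

Emit:
jog_arm(
  deltas=[
    [0,0,-0.0005,0,0,-0.05,0.2],
    [0,0,-0.0004,0,0,-0.05,0.2],
    [0,0,0,0,0,0,0.2],
  ],
)

```text
t: 10.95
eef_pos: [0.5735, 0.0437, 0.2166]
tool_rot: [-0.0, 0.306, 0.952, -0.0]
contact_force: [-4.2, -1.8, -0.7]
gripper_width: 0.451
grasp_force: 41.3
```

Emit:
jog_arm(
  deltas=[
    [0,0,-0.0003,0,0,-0.05,0.2],
    [0,0,-0.0003,0,0,-0.05,0.2],
    [0,0,0,0,0,0,0.2],
  ],
)

```text
t: 11.25
eef_pos: [0.5735, 0.0437, 0.216]
tool_rot: [-0.0, 0.353, 0.936, -0.0]
contact_force: [-4.1, -2.2, -1.2]
gripper_width: 0.454
grasp_force: 41.3
```

```bash
python3 s.py
```

```text
11.25 q [-0.572  0.381  0.496  1.864 -0.219  0.951  0.871] p [0.5735 0.0437 0.216 ] F [-4.14 -2.21 -1.16] T [-0.293  0.669  0.138] yaw 0.849 0.4543466263670592 41.264639496803284
```

Emit:
jog_arm(
  deltas=[
    [0,0,-0.0005,0,0,-0.05,0.2],
    [0,0,-0.0004,0,0,-0.05,0.2],
    [0,0,0,0,0,0,0.2],
  ],
)

```text
t: 11.55
eef_pos: [0.5736, 0.0436, 0.2152]
tool_rot: [0.0, 0.399, 0.917, -0.0]
contact_force: [-2.7, -0.9, -0.6]
gripper_width: 0.46
grasp_force: 41.3
```

Emit:
jog_arm(
  deltas=[
    [0,0,-0.0004,0,0,-0.05,0.2],
    [0,0,-0.0003,0,0,-0.05,0.2],
    [0,0,0,0,0,0,0.2],
  ],
)

```text
t: 11.85
eef_pos: [0.5737, 0.0436, 0.2148]
tool_rot: [0.0, 0.445, 0.896, 0.0]
contact_force: [-4.2, -3.1, 2.4]
gripper_width: 0.455
grasp_force: 41.5
```

```bash
python3 s.py
```

```text
11.85 q [-0.606  0.39   0.542  1.867 -0.243  0.95   0.695] p [0.5737 0.0436 0.2148] F [-4.22 -3.08  2.35] T [-0.45   1.022  0.079] yaw 0.649 0.4550715152991171 41.51476442813873
```

Emit:
jog_arm(
  deltas=[
    [0,0,0.0005,0,0,0,0.2],
    [0,0,0,0,0,0,0.2],
    [0,0,0,0,0,0,0.2],
  ],
)

```text
t: 12.15
eef_pos: [0.5736, 0.0437, 0.215]
tool_rot: [0.0, 0.445, 0.895, 0.0]
contact_force: [-3.3, -2.8, -1.3]
gripper_width: 0.451
grasp_force: 41.4
```

Emit:
jog_arm(
  deltas=[
    [0,0,0,0,0,-0.05,0.2],
    [0,0,0,0,0,-0.05,0.2],
    [0,0,0,0,0,0,0.2],
    [0,0,0,0,0,0,0.2],
  ],
)

```text
t: 12.55
eef_pos: [0.5736, 0.0437, 0.2149]
tool_rot: [0.0, 0.489, 0.872, -0.0]
contact_force: [-2.7, -2.2, -1.4]
gripper_width: 0.461
grasp_force: 41.3
```

```bash
python3 s.py
```

```text
12.55 q [-0.623  0.393  0.565  1.868 -0.255  0.952  0.605] p [0.5736 0.0437 0.2149] F [-2.65 -2.23 -1.39] T [-0.394  0.751  0.102] yaw 0.549 0.4607045608989777 41.25713288784027
```

Emit:
jog_arm(
  deltas=[
    [0,0,0.0002,0,0,-0.05,0.2],
    [0,0,0,0,0,-0.05,0.2],
    [0,0,0,0,0,-0.05,0.2],
    [0,0,0,0,0,-0.05,0.2],
    [0,0,0,0,0,-0.05,0.2],
    [0,0,0,0,0,-0.05,0.2],
    [0,0,0,0,0,-0.05,0.2],
    [0,0,0,0,0,0,0.2],
    [0,0,0,0,0,0,0.2],
  ],
)

```text
t: 13.45
eef_pos: [0.5733, 0.0438, 0.2149]
tool_rot: [-0.0, 0.633, 0.774, -0.0]
contact_force: [-3.9, -1.9, -3.2]
gripper_width: 0.459
grasp_force: 41.1
```

```bash
python3 s.py
```

```text
13.45 q [-0.685  0.41   0.649  1.872 -0.299  0.959  0.298] p [0.5733 0.0438 0.2149] F [-3.94 -1.89 -3.23] T [-0.523  0.813  0.127] yaw 0.199 0.45899653422574577 41.082685589790344
```

Emit:
jog_arm(
  deltas=[
    [0,0,0.0002,0,0,0,0.2],
    [0,0,0,0,0,0,0.2],
  ],
)

```text
t: 13.65
eef_pos: [0.5733, 0.0438, 0.2151]
tool_rot: [-0.0, 0.634, 0.773, -0.0]
contact_force: [-3.3, -2.6, -5.7]
gripper_width: 0.454
grasp_force: 41.1
```

```bash
python3 s.py|grep -o "p .*T"; python3 -c "from station import bot;print(bot.get_obs()['eef_pos'])"
```

```text
p [0.5733 0.0438 0.2151] F [-3.34 -2.56 -5.71] T
[0.57327476 0.0437862  0.21506928]
```

Emit:
jog_arm(
  deltas=[
    [0,0,0.0003,0,0,0,0.2],
    [0,0,0,0,0,0,0.2],
  ],
)

```text
t: 13.85
eef_pos: [0.5733, 0.0438, 0.2155]
tool_rot: [-0.0, 0.634, 0.773, -0.0]
contact_force: [-3.7, -1.3, -5.4]
gripper_width: 0.453
grasp_force: 41.0
```

```bash
python3 -c "from station import bot;o=bot.get_obs();print(o['eef_pos'],o['contact_force'])"
```

```text
[0.57331003 0.0438144  0.21548808] [-3.65784766 -1.3372628  -5.40393714]
```

Emit:
jog_arm(
  deltas=[
    [0,0,0.0003,0,0,0,0.2],
    [0,0,0,0,0,0,0.2],
  ],
)

```text
t: 14.05
eef_pos: [0.5733, 0.0439, 0.2158]
tool_rot: [-0.0, 0.634, 0.773, -0.0]
contact_force: [-3.5, -0.4, -4.9]
gripper_width: 0.456
grasp_force: 40.9
```

```bash
python3 -c "from station import bot;o=bot.get_obs();print(o['eef_pos'],o['contact_force'])"
```

```text
[0.57334391 0.0438599  0.2158485 ] [-3.47940174 -0.41462152 -4.8622577 ]
```

Emit:
jog_arm(
  deltas=[
    [0,0,-0.0004,0,0,0,0.2],
    [0,0,-0.0004,0,0,0,0.2],
    [0,0,-0.0004,0,0,0,0.2],
    [0,0,0,0,0,-0.05,0.2],
    [0,0,0,0,0,-0.05,0.2],
    [0,0,0,0,0,-0.05,0.2],
    [0,0,0,0,0,-0.05,0.2],
    [0,0,0,0,0,-0.03,0.2],
    [0,0,0,0,0,0,0.2],
    [0,0,0,0,0,0,0.2],
  ],
)

```text
t: 15.05
eef_pos: [0.5735, 0.0439, 0.2149]
tool_rot: [-0.0, 0.719, 0.695, 0.0]
contact_force: [-4.6, -1.8, -3.4]
gripper_width: 0.453
grasp_force: 41.0
```

```bash
python3 s.py; python3 knob.py .005
```

```text
15.05 q [-0.725  0.423  0.707  1.874 -0.331  0.964  0.098] p [0.5735 0.0439 0.2149] F [-4.64 -1.78 -3.4 ] T [-0.382  1.154  0.204] yaw -0.033 0.45289015391913623 40.98608136177063
wrist [213.9  14.1] 1416 [0.5622 0.1452 0.226 ]
wrist [356.5 194.5] 16 [0.6158 0.0783 0.226 ]
wrist [427.5 220.3] 30 [0.6463 0.0661 0.226 ]
wrist [402.5 227.8] 18 [0.6361 0.063  0.226 ]
wrist [251.9 266.6] 1126 [0.572  0.0468 0.226 ]
top [222.5 177.9] 59 [0.5518 0.1573 0.226 ]
```

Emit:
jog_arm(
  deltas=[
    [-0.0005,0,-0.0003,0,0,0,0.2],
    [-0.0003,0,-0.0002,0,0,0,0.2],
    [0,0,0,0,0,0,0.2],
  ],
)

```text
t: 15.45
eef_pos: [0.5733, 0.0438, 0.2148]
tool_rot: [0.0, 0.719, 0.695, 0.001]
contact_force: [-3.9, -1.1, -0.9]
gripper_width: 0.459
grasp_force: 41.2
```

```bash
python3 s.py
```

```text
15.45 q [-0.725  0.422  0.707  1.876 -0.331  0.962  0.097] p [0.5733 0.0438 0.2148] F [-3.9  -1.12 -0.9 ] T [-0.354  0.935  0.126] yaw -0.033 0.4594493298982765 41.157249212265015
```

Hand load is near zero. I'll let go by opening gradually, then rise.

Emit:
jog_arm(
  deltas=[
    [0,0,0,0,0,0,0.55],
    [0,0,0,0,0,0,0.6],
    [0,0,0,0,0,0,0.8],
    [0,0,0,0,0,0,0.9],
    [0,0,0,0,0,0,0.9],
  ],
)

```text
t: 15.95
eef_pos: [0.5731, 0.0439, 0.2145]
tool_rot: [0.0, 0.719, 0.695, 0.0]
contact_force: [0.6, 0.1, -0.7]
gripper_width: 0.903
grasp_force: 0.0
```

Emit:
jog_arm(
  deltas=[
    [0,0,0.01,0,0,0,0.9],
    [0,0,0.02,0,0,0,0.9],
    [0,0,0.03,0,0,0,0.9],
    [0,0,0.03,0,0,0,0.9],
    [-0.03,0,0.03,0,0,0,0.9],
    [-0.03,0,0.01,0,0,0,0.9],
    [-0.03,0,0,0,0,0,0.9],
    [0,0,0,0,0,0,0.9],
  ],
)

```text
t: 16.75
eef_pos: [0.4802, 0.0431, 0.3451]
tool_rot: [-0.001, 0.719, 0.695, 0.001]
contact_force: [-0.4, 0.6, -0.4]
gripper_width: 0.899
grasp_force: 0.0
```

```bash
python3 s.py; python3 knob.py .009; python3 - <<'E'
import cv2
from station import bot
w=cv2.imread("pics/k_wrist.png"); s=bot.read_camera("scene")["img"][120:280,170:330,::-1]
s=cv2.resize(s,(384,384),interpolation=2)
import numpy as np
i=np.hstack([cv2.resize(w,(416,312)),s[:312]]);cv2.imwrite("pics/fin.png",np.hstack([cv2.resize(w,(416,384)),s]))
E
```

```text
16.75 q [-0.954  0.057  0.788  1.919 -0.048  1.182 -0.182] p [0.4802 0.0431 0.3451] F [-0.39  0.6  -0.41] T [-0.017 -0.03  -0.03 ] yaw -0.033 0.8990722818123862 0.0
wrist [332.7  54.6] 617 [0.5463 0.1559 0.222 ]
wrist [356.3 188.1] 302 [0.572  0.0446 0.222 ]
wrist [439.  184.1] 17 [0.6461 0.046  0.222 ]
top [222.6 177.9] 61 [0.5524 0.1575 0.222 ]
```

View pics/fin.png

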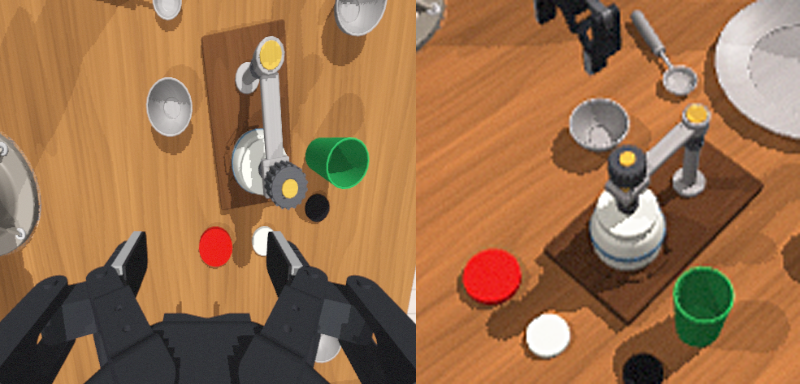

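The arm now sits over the middle of the jar: the knob is at (0.572, 0.045), the lid is seated and the bystanders have not moved. I'll hand in.

```bash
python3 -c "from station import bot;print(bot.hand_in())"
```

```text
the job is handed in; nothing more can be done
None
```

I swung the clamp to its stop over the jar, screwed the foot down to an estimated 6 N on the lid (worked out from the knob's turn and a lift test at lower force, not measured at the end), let go and handed the job in.

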